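# Steady the rocking wash pot and scrub it out

## Task

The four-footed wash pot rocks on its rack because only two of its feet stand on the two wooden slats. Turn the pot where it stands, without lifting it more than a finger's breadth, until all four feet rest on the slats and it no longer rocks, and let go of it. Then take the long brush out of its tube, scrub the inside of the pot by pushing the brush right down to the bottom, drawing it up near the mouth and pushing it right down again, and put the brush back upright, fully down in its tube; leave the pot standing steady, and do not disturb the tin, the jar and the screwdriver.

Things in the scene. Friction and masses are not known exactly. Their poses are not given: they have to be found in the camera images.
- pot: Loose round open steel pot, 0.45 kg, on four splayed legs with ball feet (radius 6 mm) 58 mm from its axis at 45, 135, 225, 315 deg from its x. Body 60 mm outside, 52 inside diameter, 25 to 105 mm above the feet. Brass drain stub along +x, 40 mm up, to 54 mm from the axis. Origin: on the axis at the feet's underside; z up. Top 50 mm is plain: grip it across the diameter from above at any yaw.
- pot_rim (a point): Centre of the pot's mouth, 105 mm above the feet, axes as the pot. At the start the pot is near the rack's centre with two opposite feet on the slats and two over the gap; it leans about 6 deg towards a hanging foot, which has dropped to the board. Vertical pads closing along the lean straighten it. Turned while leaning, the low foot catches on a slat: straighten it and raise it some mm first.
- pot_floor (a point): Centre of the pot's inner floor, 29 mm above the feet, 76 mm below the mouth; axes as the pot. The pot stands steady and level when its x axis is parallel or square to the slats (within about 5 deg and 4 mm of the rack's centre), so the nearest such quarter is at most 45 deg away.
- foot0 (a point): underside of the foot at 45 degrees from the pot's x axis (counter-clockwise from above)
- foot1 (a point): underside of the foot at 135 degrees
- foot2 (a point): underside of the foot at 225 degrees
- foot3 (a point): underside of the foot at 315 degrees
- rack: Fixed plywood board 200 (x) x 180 (y) x 12 mm with two dark wooden slats on it, each 190 mm long (along its x), 40 wide, 6 high, centred at y = +52 and -52 mm; the gap between them is 64 mm. Slat tops are 18 mm above the work surface. Origin: centre of the board's underside; z up.
- tube: Fixed upright steel tube that holds the brush, on a 90 x 90 x 5 mm steel flange. Tube 42 mm outside, 36 mm inside diameter, mouth 70 mm and inner floor 6 mm above the work surface. Origin: centre of the flange's underside, on the tube's axis; z up.
- brush: Loose long round brush, 200 mm, 0.08 kg, standing in the tube, head down. Origin: centre of the bristle end (lower end); z towards the handle. Rigid black head 26 mm diameter from 0 to 50 mm, 10 mm shank to 85 mm, wooden handle 15 mm diameter from 85 to 200 mm: grip it from above at any yaw, 165 to 175 mm from the bristle end.
- brush_top (a point): centre of the top end of the brush's handle, 200 mm from the bristle end
- tin: bystander: closed paint tin, 84 mm diameter, 100 mm high; origin centre of its underside
- jar: bystander: glass jar with lid, 66 mm diameter, 85 mm high; origin centre of its underside
- driver: bystander: screwdriver lying on the bench along its x axis, about 200 mm long
There are look-alikes about, which are no part of the job. What is meant by the brush is not blue, purple or turquoise, and is the larger of those in its own colour.

How it is judged:
By the outcome, as a careful person would: the job done as asked, in the order asked, and still so for the second after the job is handed in, with the robot touching nothing.
It also fails if it takes over 64 s, if anything falls off the work surface, if the arm or the gripper's body presses on something with over 40 N, if the wrist force passes 120 N, or if a joint passes its speed limit or range.

## Robot

A 7-joint arm with a two-finger parallel gripper is mounted at the origin on the work surface. World frame = base frame: x ahead of the robot, y to its left, z up, the work surface at z = 0. Lengths are in m, angles in rad, forces in N, time in s.
With the tool pointing down it reaches from about 0.35 to 0.9 m from the base axis. Payload 19.9 kg.
Tool frame: the origin (TCP) lies midway between the tips of the shut fingers; the grasp point (between the pads) lies 19 mm behind it; z points along the fingers, y is the line along which they close (so a half turn about z gives the same grasp; the last joint's range is limited). The gripper opens to 94 mm and grips with 3 to 60 N. Pads are 16 mm wide; open, the fingers measure 119 mm over their backs; the gripper's body (75 mm by 177 mm) begins 78 mm behind the grasp point.
Start: joints at [1.216, 0.417, -0.01, 1.614, 0.005, 1.111, -0.053], TCP at [0.193, -0.594, 0.205] pointing down, gripper open.
Joint ranges: [-2.81, 2.81], [-0.39, 2.02], [-1.27, 1.25], [0.06, 2.57], [-1.19, 4.33], [0.19, 2], [-2.82, 2.82]. Speed limits (rad/s): [1.89, 1.89, 2.39, 2.39, 3.01, 3.01, 3.01].

## Interface

Orientations are given as a unit quaternion [x, y, z, w].
In Python, from bench import env gives the robot as it stands.
- The arm moves only by the tool carry_out, never from a script. Its argument "plan" is a list that holds one entry, the list of rows, each a list of 5 numbers: the opening in per cent of the stroke, from 0 (shut) to 100 (fully open), then the shift along the world's x, y, z in m, then the turn about the world's z in rad. In form: [[[hand, dx, dy, dz, yaw], ...]]. A call has exactly 10 rows; each row is the pose to reach, as a shift and turn from the pose commanded when the call began; what a row does not reach only later rows make up. A row lasts 1/8 s, in which the tool goes at most 62.5 mm and 10.7 degrees, less where a joint would pass 70% of its speed; a pose out of reach is approached as far as the arm can. A call with a gripper value outside its range is refused whole. The fingers move at their own pace and stop on an object; "grip_force" is the grip in N (left out, the last holds). Time passes only in rows, so rows that repeat a pose let the fingers close, or fill a call up. It gives the time, the measured TCP pose, the force, the opening and the grip force at its end, in the units of the state.
- env.get_obs(): the state, without advancing time (a new reading comes with each control period).
- env.read_camera(name): name is "side" or "top" or "wrist"; returns the picture (420x560x3 uint8, red, green, blue); there is no depth.
- env.camera_info(name): a dict with "K" (3x3 intrinsics, pixels), "k1" (the pictures are not rectified: a ray, as slopes to the right and down, at radius r is drawn at 1 + k1 r^2 times it, then the intrinsics apply), "R" (3x3) and "t" (3): a world point X has camera coordinates R X + t; the wrist camera has in their place "hand_eye" (4x4, takes a point from camera to tool coordinates, whose origin is the TCP and whose axes are the flange's). Camera axes: x right, y down, z forward; pixel columns grow to the right and rows downward; lengths in m; the calibration is good to about 2 mm. A picture is of the moment at which its call begins: read the wrist's pose just before it. camera_info takes no time and is no camera call.
- env.finish_job(): hands the job in; it is judged then, once.
The state is a dict: "t": time; "joint_pos": joint angles; "qvel": joint speeds; "joint_torque": joint torques, N m; "tool_pos": TCP position; "tool_rot": TCP orientation; "wrist_force": force on the tool from outside, world axes, zero at the start; "torque": the same for the moment, N m; "grip_width": opening from 0.0 (shut) to 1.0 (fully open); "grip_force": force on a finger pad.
Only numpy, scipy, OpenCV 4.12 (cv2) and the standard library are available. Lean on these libraries where they do the work, as an engineer would, in place of code of your own. Each camera call takes 0.05 s, during which the arm holds its last target. There are 200 camera calls.

## Working session

There is one attempt and no reset: what is moved stays moved. The work goes in short steps, Python scripts to look and compute and a tool call to move; the robot and the scene stay as the last step left them, time stands still between calls to the robot, and variables do not carry over. Pictures are saved under pics/ and viewed, at most 10 in all, crops included, and the job is handed in when it is done.

Besides the shell and the picture viewer there is one more tool, called after "Call:" as a command line: name --argument value ..., lists and objects as JSON in quotes. carry_out: Moves the arm, as the interface text tells. Its arguments: {"type":"object","properties":{"plan":{"type":"array","items":{"type":"array","items":{"type":"array","items":{"type":"number"}}}},"grip_force":{"type":"number"}},"required":["plan"]}

```bash
mkdir -p pics
cat > h.py <<'E'
import numpy as np, cv2
from bench import env
from scipy.spatial.transform import Rotation as Rn
def snap(n,f=None):
    im=np.array(env.read_camera(n))
    if f: cv2.imwrite('pics/'+f,im[:,:,::-1])
    return im
def cam(n,o=None):
    c=env.camera_info(n); K=np.array(c['K']);k1=c['k1']
    if 'R' in c: R=np.array(c['R']);t=np.array(c['t']); return K,k1,R.T,-R.T@t
    o=o or env.get_obs(); T=np.eye(4);T[:3,:3]=Rn.from_quat(o['tool_rot']).as_matrix();T[:3,3]=o['tool_pos']
    M=T@np.array(c['hand_eye']); return K,k1,M[:3,:3],M[:3,3]
def ray(C,uv):
    K,k1,R,p=C; d=np.array([(uv[0]-K[0,2])/K[0,0],(uv[1]-K[1,2])/K[1,1]]);s=d.copy()
    for _ in range(20): s=d/(1+k1*(s@s))
    return p,R@np.array([s[0],s[1],1.])
def onz(C,uv,z):
    p,d=ray(C,uv); return p+d*(z-p[2])/d[2]
def two(C1,a,C2,b):
    p,d=ray(C1,a);q,e=ray(C2,b);A=np.stack([d,-e],1);s=np.linalg.lstsq(A,q-p,rcond=None)[0]
    x=p+d*s[0];y=q+e*s[1]; return (x+y)/2,np.linalg.norm(x-y)
def proj(C,X):
    K,k1,R,p=C; c=R.T@(np.array(X)-p); s=c[:2]/c[2]; s=s*(1+k1*(s@s)); return K[0,0]*s[0]+K[0,2],K[1,1]*s[1]+K[1,2]
E
python3 - <<'E'
from h import *
np.set_printoptions(precision=3,suppress=True)
a=snap('top','top.png')
b=snap('side','side.png')
for n in('top','side'):
    C=cam(n);print(C[0],C[1],C[3],C[2][:,2])
print(env.get_obs())
E
```

```text
[[515.671   0.    285.116]
 [  0.    515.671 206.647]
 [  0.      0.      1.   ]] -0.15092979211954324 [0.494 0.006 1.635] [ 0.097 -0.005 -0.995]
[[411.954   0.    281.554]
 [  0.    411.954 202.918]
 [  0.      0.      1.   ]] -0.1027627179067533 [0.188 0.673 0.687] [ 0.462 -0.672 -0.579]
{'t': 0.1, 'joint_pos': array([ 1.216,  0.418, -0.01 ,  1.614,  0.005,  1.111, -0.053]), 'qvel': array([ 0.   , -0.001, -0.   , -0.001,  0.002,  0.001, -0.   ]), 'joint_torque': array([  0.003, -85.259,   0.64 , -42.669,  -0.049,   0.016,   0.   ]), 'tool_pos': array([ 0.193, -0.594,  0.205]), 'tool_rot': array([ 0.988,  0.156, -0.   , -0.001]), 'wrist_force': array([0.141, 0.424, 0.455]), 'torque': array([-0.018, -0.025, -0.01 ]), 'grip_force': 0.0, 'grip_width': 1.005996207187697}
```

View pics/top.png

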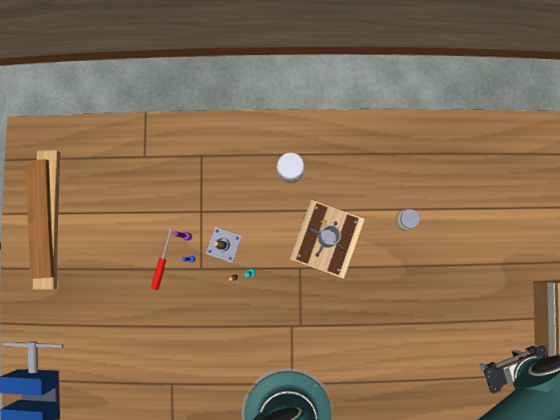

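View pics/side.png

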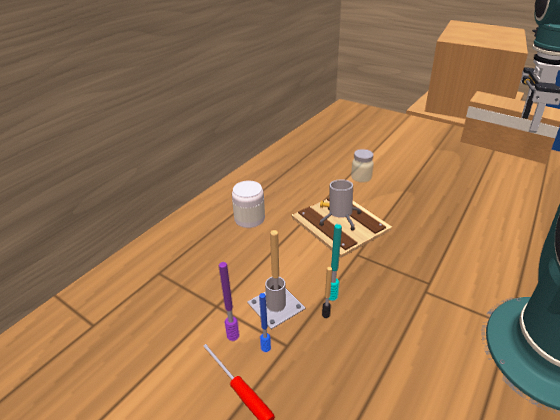

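Top view: rack and pot at (330,237), tube with brush at (222,244), tin (290,167), jar (408,219), driver (160,265). Brush candidates in the side view are a wooden-handled one in the tube (275,260), a small wooden-handled one (328,290), purple (228,300), blue (265,320) and turquoise (336,260). The one in the tube fits: wooden, and larger than its twin. I'll confirm it in a crop.

Run:
```python
import cv2,numpy as np
a=cv2.imread('pics/top.png');b=cv2.imread('pics/side.png')
A=cv2.resize(a[195:285,200:370],None,fx=4.6,fy=4.6,interpolation=cv2.INTER_CUBIC) # 782x414
cv2.imwrite('pics/c1.png',A)
B=cv2.resize(b[170:350,200:400],None,fx=3.3,fy=3.3,interpolation=cv2.INTER_CUBIC)
cv2.imwrite('pics/c2.png',B)
```

```text
(no output)
```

View pics/c1.png

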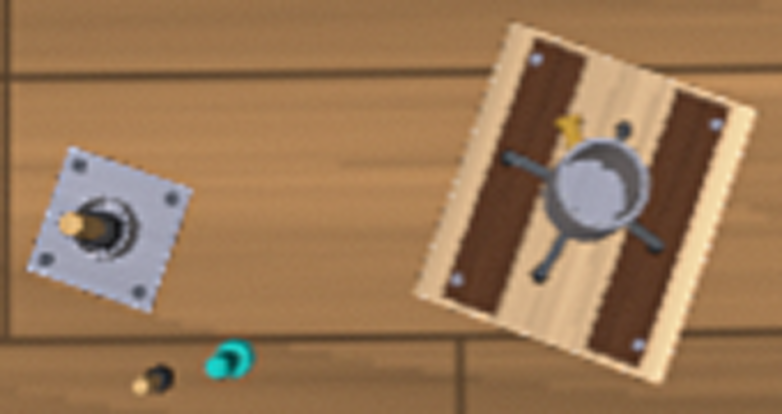

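View pics/c2.png

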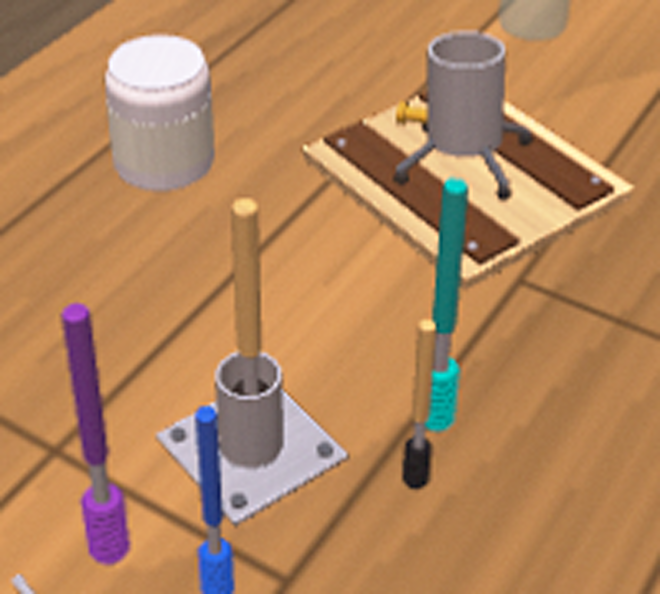

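Run:
```python
from h import *
np.set_printoptions(precision=4,suppress=True)
T=cam('top');S=cam('side')
a=lambda x,y:((x+.5)/4.6-.5+200,(y+.5)/4.6-.5+195)
b=lambda x,y:((x+.5)/3.3-.5+200,(y+.5)/3.3-.5+170)
sc=[a(537,59),a(456,279),a(716,124),a(638,344)]
P=[onz(T,p,.018) for p in sc];P=np.array(P);print('rack',P,P.mean(0),[np.degrees(np.arctan2(*(P[i]-P[i+1])[1::-1])) for i in(0,2)])
for i,q in((0,b(341,143)),(1,b(473,245)),(2+1*0+0,b(595,181)),(3,b(595,181))): print('scr',i,two(T,sc[i],S,q))
F=np.array([onz(T,a(*p),.024) for p in((508,158),(541,277),(657,246),(624,130))]);print('feet',F,F.mean(0))
print('rim',two(T,a(603,187),S,b(466,52)))
print('stub',two(T,a(569,128),S,b(401,111)))
fl=np.array([onz(T,a(*p),.005) for p in((72,147),(192,188),(152,312),(28,270))]);print('tube',fl.mean(0))
print('tubemouth',two(T,a(105,228),S,b(249,371)))
print('brushtop',two(T,a(71,224),S,b(246,206)))
```

```text
rack [[ 0.6471 -0.101   0.018 ]
 [ 0.4975 -0.0434  0.018 ]
 [ 0.601  -0.2231  0.018 ]
 [ 0.4517 -0.1666  0.018 ]] [ 0.5493 -0.1335  0.018 ] [np.float64(-21.048730325862586), np.float64(-20.743539169825496)]
scr 0 (array([ 0.6487, -0.1005,  0.0141]), np.float64(0.0029285801985687834))
scr 1 (array([ 0.4984, -0.0431,  0.0156]), np.float64(0.0019518340115185142))
scr 2 (array([ 0.5465, -0.253 , -0.0687]), np.float64(0.12544907661792715))
scr 3 (array([ 0.4525, -0.1667,  0.0137]), np.float64(0.001875539065052057))
feet [[ 0.5791 -0.0797  0.024 ]
 [ 0.4981 -0.1008  0.024 ]
 [ 0.518  -0.1801  0.024 ]
 [ 0.5972 -0.1591  0.024 ]] [ 0.5481 -0.1299  0.024 ]
rim (array([ 0.5571, -0.1343,  0.117 ]), np.float64(0.005083219431974598))
stub (array([ 0.6005, -0.1174,  0.0547]), np.float64(0.007821852017432787))
tube [0.5341 0.1928 0.005 ]
tubemouth (array([0.536 , 0.1914, 0.0656]), np.float64(0.0061895950160101194))
brushtop (array([0.5336, 0.195 , 0.2025]), np.float64(0.0025056159908361185))
```

Call:
carry_out --plan '[[[100, 0.1, -0.0, 0.02, 0.18], [100, 0.15, 0.05, 0.02, 0.3], [100, 0.2, 0.11, 0.02, 0.4], [100, 0.25, 0.17, 0.02, 0.5], [100, 0.3, 0.24, 0.02, 0.6], [100, 0.33, 0.3, 0.02, 0.724], [100, 0.345, 0.36, 0.02, 0.724], [100, 0.355, 0.42, 0.02, 0.724], [100, 0.356, 0.46, 0.02, 0.724], [100, 0.356, 0.46, 0.02, 0.724]]]'

```text
t: 1.35
tool_pos: [0.5482, -0.1358, 0.2253]
tool_rot: [0.868, 0.496, -0.0, -0.0]
wrist_force: [1.9, 0.5, 0.1]
grip_width: 1.002
grip_force: 0.0
```

Run:
```python
from h import *
o=env.get_obs();a=snap('wrist','w1.png');print(o['t'],o['tool_pos'],o['tool_rot'])
C=cam('wrist',o)
for X in((.549,-.1335,.018),(.549,-.1335,.123),(.6471,-.101,.018),(.4975,-.0434,.018)):print(X,proj(C,X))
```

```text
1.35 [ 0.54818181 -0.13575483  0.2252726 ] [ 8.68398773e-01  4.95866451e-01 -1.59883259e-04 -8.80929328e-05]
(0.549, -0.1335, 0.018) (np.float64(278.037223298532), np.float64(178.40917833917214))
(0.549, -0.1335, 0.123) (np.float64(277.516134616241), np.float64(205.887643600736))
(0.6471, -0.101, 0.018) (np.float64(344.6004642864), np.float64(103.80947256405177))
(0.4975, -0.0434, 0.018) (np.float64(191.41120613097019), np.float64(130.12771412660527))
```

View pics/w1.png

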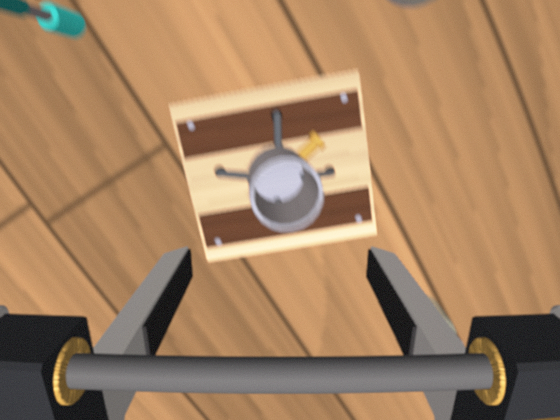

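Wrist view: the four screws are at (344,98), (191,126), (218,241) and (359,218), the rim is centred near (287,190), the stub is at (315,145), and the feet are at (276,115), (219,172) and (330,171).

Run:
```python
from h import *
np.set_printoptions(precision=4,suppress=True)
o=env.get_obs();a=snap('wrist','w2.png');print(o['tool_pos'])
b=cv2.imread('pics/w1.png');print('shift',cv2.phaseCorrelate(cv2.cvtColor(b,6).astype(np.float32)[:240],cv2.cvtColor(a,7).astype(np.float32)[:240]))
C=cam('wrist',o);T=cam('top')
P=np.array([onz(C,p,.018) for p in((344,98),(191,126),(218,241),(359,218))]);print(P,P.mean(0))
t=lambda x,y:((x+.5)/4.6-.5+200,(y+.5)/4.6-.5+195)
print(two(C,(344,98),T,t(537,59)),two(C,(359,218),T,t(716,124)),two(C,(191,126),T,t(456,279)),two(C,(218,241),T,t(638,344)))
F=np.array([onz(C,p,.024) for p in((276,115),(219,172),(330,171))]);print('feet',F, (F[1]+F[2])/2)
g=cv2.cvtColor(a,cv2.COLOR_RGB2HSV);
m=((g[...,1]<60)&(g[...,2]>70)).astype(np.uint8)*255;m[245:]=0;m[:135]=0
m[:,:235]=0;m[:,340:]=0
c=max(cv2.findContours(m,0,1)[0],key=cv2.contourArea);print(cv2.fitEllipse(c),cv2.boundingRect(c))
for p in((287,190),(287,197)):print('rim',onz(C,p,.122),two(C,p,cam('side'),(200+466/3.3-.35,170+52/3.3-.35)))
```

```text
[ 0.5499 -0.1266  0.2256]
shift ((3.849042229229042, 10.078908985490713), 0.4885686377684275)
[[ 0.651  -0.085   0.018 ]
 [ 0.5005 -0.0303  0.018 ]
 [ 0.4559 -0.1522  0.018 ]
 [ 0.6065 -0.2075  0.018 ]] [ 0.5535 -0.1187  0.018 ]
(array([ 0.6482, -0.0925,  0.0247]), np.float64(0.01640592843296834)) (array([ 0.6069, -0.2323, -0.0453]), np.float64(0.0035155765014483528)) (array([ 0.4999, -0.0369,  0.0254]), np.float64(0.013327398125846887)) (array([ 0.4488, -0.1641, -0.008 ]), np.float64(0.011460613042830836))
feet [[ 0.5826 -0.0651  0.024 ]
 [ 0.5012 -0.0855  0.024 ]
 [ 0.603  -0.1432  0.024 ]] [ 0.5521 -0.1143  0.024 ]
((287.3641357421875, 195.35496520996094), (82.5389175415039, 99.56437683105469), 158.60206604003906) (235, 135, 103, 109)
rim [ 0.5637 -0.1168  0.122 ] (array([ 0.5591, -0.1197,  0.1234]), np.float64(0.011145743745935171))
rim [ 0.5609 -0.1218  0.122 ] (array([ 0.5583, -0.1236,  0.122 ]), np.float64(0.006175803855619255))
```

The arm was still swinging during that picture. I'll lower it a little, let it settle, then look again.

Call:
carry_out --plan '[[[100, 0, 0, -0.01, 0], [100, 0, 0, -0.02, 0], [100, 0, 0, -0.03, 0], [100, 0, 0, -0.03, 0], [100, 0, 0, -0.03, 0], [100, 0, 0, -0.03, 0], [100, 0, 0, -0.03, 0], [100, 0, 0, -0.03, 0], [100, 0, 0, -0.03, 0], [100, 0, 0, -0.03, 0]]]'

```text
t: 2.7
tool_pos: [0.5481, -0.1377, 0.1954]
tool_rot: [0.868, 0.496, -0.0, -0.0]
wrist_force: [-0.4, 0.5, 0.2]
grip_width: 1.003
grip_force: 0.0
```

Run:
```python
from h import *
o=env.get_obs();a=snap('wrist');print(o['tool_pos'],env.get_obs()['tool_pos'])
cv2.imwrite('pics/w3.png',cv2.resize(a[40:260,120:420],None,fx=2.6,fy=2.6,interpolation=2)[:,:,::-1])
```

```text
[ 0.54809873 -0.13774909  0.19544668] [ 0.54812321 -0.13771827  0.19544872]
```

View pics/w3.png

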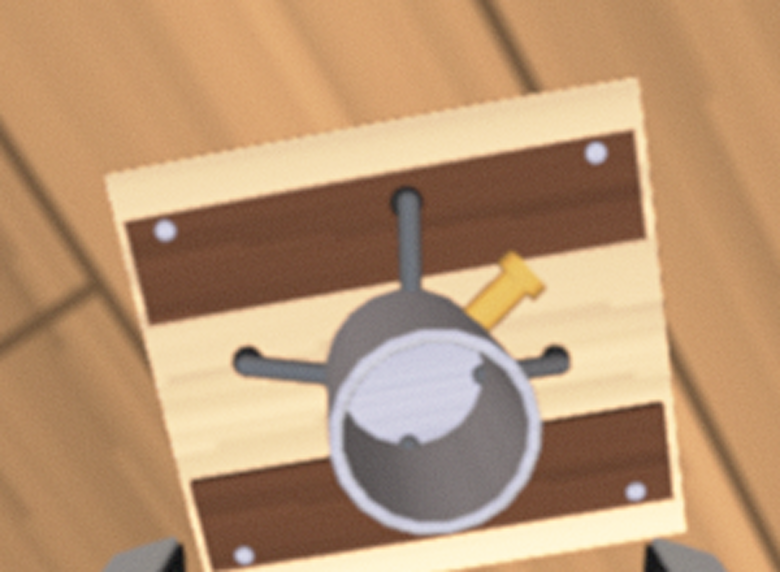

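Enlarged wrist view: screws at (596,153), (165,231), (245,555) and (636,492), rim centre at (435,431), feet at (406,201), (248,361) and (555,360), stub end at (523,274), all in crop pixels.

Run:
```python
from h import *
np.set_printoptions(precision=4,suppress=True)
C=cam('wrist');T=cam('top')
c=lambda x,y:((x+.5)/2.6-.5+120,(y+.5)/2.6-.5+40)
t=lambda x,y:((x+.5)/4.6-.5+200,(y+.5)/4.6-.5+195)
W=[c(596,153),c(165,231),c(245,555),c(636,492)]
P=np.array([onz(C,p,.018) for p in W]);print(P,P.mean(0))
for w,q in zip(W,(t(537,59),t(456,279),t(638,344),t(716,124))):print(two(C,w,T,q))
F=np.array([onz(C,c(*p),.022) for p in((406,201),(248,361),(555,360))]);print('feet',F, (F[1]+F[2])/2,np.degrees(np.arctan2(*(F[2]-F[1])[1::-1])))
print('rim',onz(C,c(435,431),.122),two(C,c(435,431),T,t(603,187)),two(C,c(435,431),cam('side'),(200+466/3.3-.35,170+52/3.3-.35)))
print('stub',two(C,c(523,274),T,t(569,128)))
```

```text
[[ 0.6486 -0.0978  0.018 ]
 [ 0.4988 -0.0415  0.018 ]
 [ 0.4531 -0.1649  0.018 ]
 [ 0.6022 -0.2212  0.018 ]] [ 0.5507 -0.1314  0.018 ]
(array([ 0.6472, -0.099 ,  0.0234]), np.float64(0.003481697198580636))
(array([ 0.4979, -0.0424,  0.016 ]), np.float64(0.0021794779141677085))
(array([ 0.4514, -0.1666,  0.0132]), np.float64(0.0009898625676191633))
(array([ 0.6019, -0.2241,  0.0111]), np.float64(0.0010280614175103378))
feet [[ 0.5809 -0.0777  0.022 ]
 [ 0.4995 -0.098   0.022 ]
 [ 0.5995 -0.1565  0.022 ]] [ 0.5495 -0.1272  0.022 ] -30.33946039162016
rim [ 0.5594 -0.1314  0.122 ] (array([ 0.5559, -0.1375,  0.0976]), np.float64(0.0009123573095200842)) (array([ 0.559 , -0.1325,  0.1176]), np.float64(0.00029381319963924033))
stub (array([ 0.6028, -0.1241,  0.0038]), np.float64(0.005189783597560713))
```

Call:
carry_out --plan '[[[100, 0.004, 0.007, -0.015, 0], [100, 0.004, 0.007, -0.035, 0], [100, 0.004, 0.007, -0.055, 0], [100, 0.004, 0.007, -0.075, 0], [100, 0.004, 0.007, -0.095, 0], [100, 0.004, 0.007, -0.107, 0], [100, 0.004, 0.007, -0.107, 0], [100, 0.004, 0.007, -0.107, 0], [100, 0.004, 0.007, -0.107, 0], [100, 0.004, 0.007, -0.107, 0]]]' --grip_force 20

```text
t: 4.0
tool_pos: [0.5523, -0.1308, 0.0888]
tool_rot: [0.868, 0.496, 0.0, 0.0]
wrist_force: [-0.4, -0.7, 1.0]
grip_width: 0.999
grip_force: 0.0
```

Call:
carry_out --plan '[[[80, 0, 0, 0, 0], [70, 0, 0, 0, 0], [60, 0, 0, 0, 0], [50, 0, 0, 0, 0], [40, 0, 0, 0, 0], [40, 0, 0, 0, 0], [40, 0, 0, 0, 0], [40, 0, 0, 0, 0], [40, 0, 0, 0, 0], [40, 0, 0, 0, 0]]]' --grip_force 20

```text
t: 5.25
tool_pos: [0.5522, -0.1308, 0.0884]
tool_rot: [0.868, 0.496, -0.0, 0.0]
wrist_force: [1.2, 0.1, 0.8]
grip_width: 0.646
grip_force: 19.8
```

Call:
carry_out --plan '[[[40, 0, 0, 0.004, 0], [40, 0, 0, 0.008, 0], [40, 0, 0, 0.008, -0.09], [40, -0.001, -0.001, 0.008, -0.19], [40, -0.002, -0.001, 0.008, -0.29], [40, -0.0035, -0.002, 0.008, -0.39], [40, -0.0035, -0.002, 0.008, -0.5], [40, -0.0035, -0.002, 0.008, -0.6], [40, -0.0035, -0.002, 0.008, -0.616], [40, -0.0035, -0.002, 0.008, -0.616]]]'

```text
t: 6.5
tool_pos: [0.5486, -0.1326, 0.0965]
tool_rot: [0.978, 0.21, -0.0, -0.0]
wrist_force: [-0.1, 0.2, -4.3]
grip_width: 0.645
grip_force: 19.7
```

Run:
```python
from h import *
o=env.get_obs();a=snap('side');t=snap('top');print(o['tool_pos'],o['tool_rot'],o['wrist_force'],o['grip_width'])
A=cv2.resize(a[150:270,260:420],(540,405),interpolation=2);B=cv2.resize(t[190:290,280:380],(405,405),interpolation=2)
cv2.imwrite('pics/s4.png',np.hstack([A[:,:395],B])[:,:,::-1])
```

```text
[ 0.54857181 -0.13263742  0.09647862] [ 9.77632203e-01  2.10321822e-01 -6.46608757e-05 -5.80542397e-05] [-0.10158142  0.19072527 -4.26124473] 0.6451344452858622
```

View pics/s4.png

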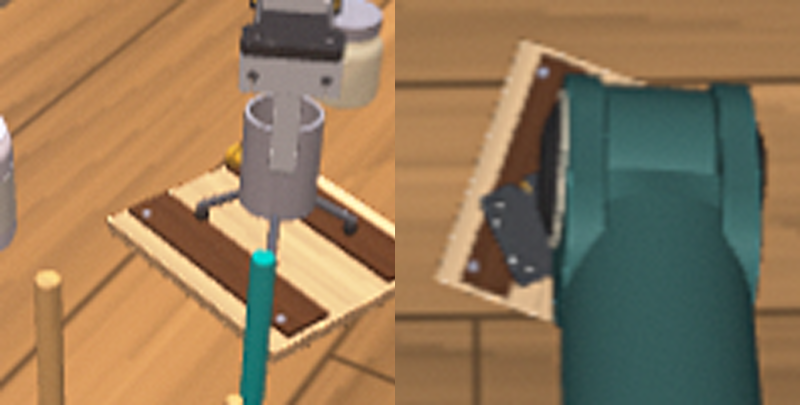

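The side view shows the pot hanging upright and turned, with the stub parallel to the slats. The wrist force of -4.3 N means its full weight is carried. I'll lower it and let go.

Call:
carry_out --plan '[[[40, 0, 0, -0.003, 0], [40, 0, 0, -0.006, 0], [40, 0, 0, -0.008, 0], [40, 0, 0, -0.009, 0], [40, 0, 0, -0.009, 0], [40, 0, 0, -0.009, 0], [75, 0, 0, -0.009, 0], [100, 0, 0, -0.009, 0], [100, 0, 0, -0.009, 0], [100, 0, 0, -0.009, 0]]]'

```text
t: 7.85
tool_pos: [0.5486, -0.1328, 0.0874]
tool_rot: [0.978, 0.209, -0.0, 0.0]
wrist_force: [-0.2, -0.5, 0.2]
grip_width: 0.992
grip_force: 0.0
```

Call:
carry_out --plan '[[[100, 0, 0, 0.02, 0], [100, 0, 0, 0.05, 0], [100, 0, 0, 0.09, 0], [100, 0, 0, 0.12, 0], [100, 0, 0, 0.12, 0], [100, 0, 0, 0.12, 0], [100, 0, 0, 0.12, 0], [100, 0, 0, 0.12, 0], [100, 0, 0, 0.12, 0], [100, 0, 0, 0.12, 0]]]'

```text
t: 9.1
tool_pos: [0.5486, -0.1327, 0.2073]
tool_rot: [0.978, 0.209, -0.0, -0.0]
wrist_force: [0.7, 0.1, 0.6]
grip_width: 1.002
grip_force: 0.0
```

Run:
```python
from h import *
o=env.get_obs();a=snap('wrist');print(o['tool_pos'],o['tool_rot'],o['wrist_force'])
b=cv2.resize(a[40:260,120:420],None,fx=2.6,fy=2.6,interpolation=2);cv2.imwrite('pics/w5.png',b[:,:,::-1])
```

```text
[ 0.54855876 -0.13272179  0.20727093] [ 9.77848288e-01  2.09314839e-01 -1.20109815e-04 -9.50456971e-05] [0.70447859 0.1147442  0.6004383 ]
```

View pics/w5.png

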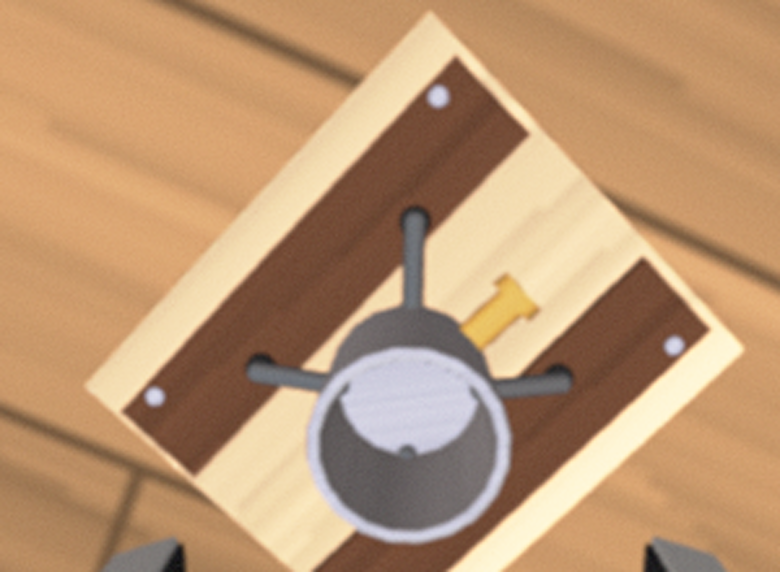

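All three visible feet, at (415,219), (262,366) and (557,380), are on the slats. The rim is at (409,445). I'll check the numbers, including the brush for the next step.

Run:
```python
from h import *
np.set_printoptions(precision=4,suppress=True)
C=cam('wrist')
c=lambda x,y:((x+.5)/2.6-.5+120,(y+.5)/2.6-.5+40)
P=np.array([onz(C,c(*p),.018) for p in((438,97),(154,396),(674,345))]);print(P,(P[1]+P[2])/2,np.degrees(np.arctan2(*(P[0]-P[1])[1::-1])))
F=np.array([onz(C,c(*p),.024) for p in((415,219),(260,366),(559,380))]);print(F,(F[1]+F[2])/2,np.degrees(np.arctan2(*(F[2]-F[1])[1::-1])))
print('rim',onz(C,c(409,445),.123))
```

```text
[[ 0.6485 -0.0977  0.018 ]
 [ 0.4989 -0.0411  0.018 ]
 [ 0.6025 -0.221   0.018 ]] [ 0.5507 -0.131   0.018 ] -20.744049780162555
[[ 0.6051 -0.108   0.024 ]
 [ 0.5294 -0.0759  0.024 ]
 [ 0.572  -0.1844  0.024 ]] [ 0.5507 -0.1301  0.024 ] -68.55962784413066
rim [ 0.5519 -0.13    0.123 ]
```

Pot: within about 2.5° and 1 mm of the seat, so it stands. Next I'll go above the brush.

Call:
carry_out --plan '[[[100, 0, 0, 0.05, 0], [90, 0, 0.03, 0.08, 0.06], [80, 0, 0.08, 0.085, 0.15], [70, 0, 0.13, 0.085, 0.24], [60, 0, 0.18, 0.085, 0.33], [50, -0.002, 0.23, 0.085, 0.42], [50, -0.006, 0.27, 0.085, 0.51], [50, -0.01, 0.3, 0.085, 0.59], [50, -0.014, 0.32, 0.085, 0.59], [50, -0.014, 0.329, 0.085, 0.59]]]'

```text
t: 10.4
tool_pos: [0.5345, 0.197, 0.2924]
tool_rot: [0.874, 0.485, -0.0, -0.0]
wrist_force: [0.5, -0.9, 0.0]
grip_width: 0.503
grip_force: 0.0
```

Call:
carry_out --plan '[[[50, 0, 0, 0, 0], [50, 0, 0, 0, 0], [50, 0, 0, 0, 0], [50, 0, 0, 0, 0], [50, 0, 0, 0, 0], [50, 0, 0, 0, 0], [50, 0, 0, 0, 0], [50, 0, 0, 0, 0], [50, 0, 0, 0, 0], [50, 0, 0, 0, 0]]]'

```text
t: 11.65
tool_pos: [0.5346, 0.1963, 0.2924]
tool_rot: [0.875, 0.485, -0.0, -0.0]
wrist_force: [-0.1, 0.2, 0.2]
grip_width: 0.5
grip_force: 0.0
```

Run:
```python
from h import *
o=env.get_obs();a=snap('wrist','w6.png');print(o['tool_pos'],o['tool_rot'],o['wrist_force'])
C=cam('wrist',o);print(proj(C,(.535,.197,.206)),proj(C,(.536,.195,.07)))
```

```text
[0.53460568 0.19630366 0.29243422] [ 8.74729417e-01  4.84611645e-01 -1.33744623e-05 -1.70981151e-05] [-0.11663988  0.17482709  0.16765656]
(np.float64(277.93309877775357), np.float64(213.7828925462977)) (np.float64(280.1315329164308), np.float64(178.02109617317512))
```

View pics/w6.png

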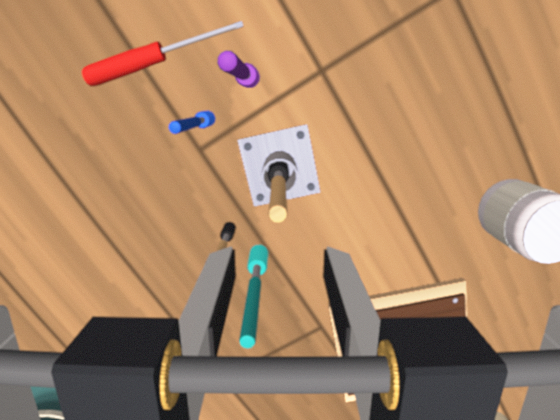

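Brush top is at (278,214), exactly as predicted. Flange corners are at (239,139), (307,125), (320,192) and (254,206).

Run:
```python
from h import *
np.set_printoptions(precision=4,suppress=True)
C=cam('wrist');T=cam('top');S=cam('side')
t=lambda x,y:((x+.5)/4.6-.5+200,(y+.5)/4.6-.5+195)
F=np.array([onz(C,p,.005) for p in((239,139),(307,125),(320,192),(254,206))]);print(F.mean(0))
print(two(C,(278,214),T,t(71,224)),two(C,(278,214),S,(200+246/3.3-.35,170+206/3.3-.35)),onz(C,(278,214),.206))
print('turq',onz(C,(257,258),.03),two(C,(247,342),T,t(213,366)))
```

```text
[0.5368 0.1963 0.005 ]
(array([0.5331, 0.1948, 0.1976]), np.float64(0.0009960456397885811)) (array([0.5344, 0.196 , 0.2029]), np.float64(3.745313228450767e-06)) [0.535  0.1968 0.206 ]
turq [0.4493 0.1132 0.03  ] (array([0.4468, 0.1089, 0.198 ]), np.float64(0.0012336343424439893))
```

Call:
carry_out --plan '[[[50, 0, 0, -0.02, 0], [50, 0, 0, -0.05, 0], [50, 0, 0, -0.08, 0], [50, 0, 0, -0.11, 0], [50, 0, 0, -0.13, 0], [50, 0, 0, -0.135, 0], [50, 0, 0, -0.135, 0], [30, 0, 0, -0.135, 0], [15, 0, 0, -0.135, 0], [5, 0, 0, -0.135, 0]]]' --grip_force 30

```text
t: 12.95
tool_pos: [0.5348, 0.1963, 0.1578]
tool_rot: [0.875, 0.485, 0.0, 0.0]
wrist_force: [0.4, -0.4, -0.0]
grip_width: 0.219
grip_force: 0.0
```

Call:
carry_out --plan '[[[5, 0, 0, 0, 0], [5, 0, 0, 0, 0], [5, 0, 0, 0, 0], [5, 0, 0, 0.03, 0], [5, 0, 0, 0.06, 0], [5, 0, 0, 0.1, 0], [5, 0, 0, 0.14, 0], [5, 0, 0, 0.16, 0], [5, 0, 0, 0.16, 0], [5, 0, 0, 0.16, 0]]]'

```text
t: 14.2
tool_pos: [0.5342, 0.1961, 0.3162]
tool_rot: [0.875, 0.485, -0.001, -0.0]
wrist_force: [-0.7, -0.5, -1.5]
grip_width: 0.153
grip_force: 30.0
```

Call:
carry_out --plan '[[[5, 0.002, -0.02, 0.005, 0], [5, 0.004, -0.06, 0.005, 0], [5, 0.006, -0.11, 0.005, 0], [5, 0.008, -0.16, 0.005, 0], [5, 0.01, -0.21, 0.005, 0], [5, 0.013, -0.26, 0.005, 0], [5, 0.015, -0.295, 0.005, 0], [5, 0.016, -0.315, 0.005, 0], [5, 0.0165, -0.324, 0.005, 0], [5, 0.0165, -0.326, 0.005, 0]]]'

```text
t: 15.45
tool_pos: [0.5512, -0.129, 0.3221]
tool_rot: [0.875, 0.485, -0.0, -0.0]
wrist_force: [0.2, 1.1, -1.2]
grip_width: 0.156
grip_force: 30.0
```

Call:
carry_out --plan '[[[5, 0, 0, 0, 0], [5, 0, 0, 0, 0], [5, 0, 0, 0, 0], [5, 0, 0, 0, 0], [5, 0, 0, 0, 0], [5, 0, 0, 0, 0], [5, 0, 0, 0, 0], [5, 0, 0, 0, 0], [5, 0, 0, 0, 0], [5, 0, 0, 0, 0]]]'

```text
t: 16.7
tool_pos: [0.5511, -0.1297, 0.3224]
tool_rot: [0.875, 0.485, -0.0, -0.0]
wrist_force: [0.0, 0.4, -0.5]
grip_width: 0.156
grip_force: 30.0
```

Run:
```python
from h import *
np.set_printoptions(precision=4,suppress=True)
o=env.get_obs();a=snap('wrist');s=snap('side');print(o['tool_pos'],o['wrist_force'])
C=cam('wrist',o);S=cam('side')
x,y=o['tool_pos'][:2];z=o['tool_pos'][2]-.151
print('side pred bristle end/head top',proj(S,(x,y,z)),proj(S,(x,y,z+.05)),'wrist pred',proj(C,(x,y,z)),'rim',proj(S,(.551,-.130,.123)))
A=cv2.resize(s[90:240,280:400],(480,600),interpolation=2)
B=cv2.resize(a[100:320,220:340],(320,587),interpolation=2);B=np.vstack([B,np.zeros((13,320,3),np.uint8)])
cv2.imwrite('pics/p10.png',np.hstack([A,B])[:,:,::-1])
```

```text
[ 0.5511 -0.1297  0.3224] [ 0.0066  0.4223 -0.5126]
side pred bristle end/head top (np.float64(344.7169952686551), np.float64(168.40706927899313)) (np.float64(346.18218286764505), np.float64(150.30169611149455)) wrist pred (np.float64(278.26257615521735), np.float64(193.61808794220042)) rim (np.float64(343.4281692335971), np.float64(184.9720017238879))
```

View pics/p10.png

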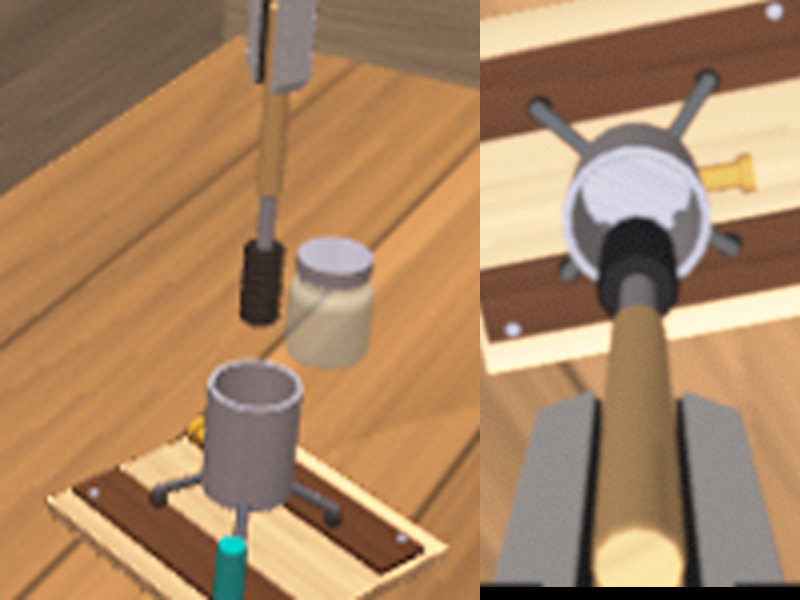

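The brush hangs straight: the head end in the side view at (345,169.5) is within 1 px of the prediction, and it is centred over the mouth. I'll push it down in.

Call:
carry_out --plan '[[[5, 0, 0, -0.015, 0], [5, 0, 0, -0.03, 0], [5, 0, 0, -0.045, 0], [5, 0, 0, -0.06, 0], [5, 0, 0, -0.075, 0], [5, 0, 0, -0.09, 0], [5, 0, 0, -0.105, 0], [5, 0, 0, -0.115, 0], [5, 0, 0, -0.12, 0], [5, 0, 0, -0.121, 0]]]'

```text
t: 18.05
tool_pos: [0.5512, -0.1297, 0.2013]
tool_rot: [0.875, 0.485, -0.0, -0.0]
wrist_force: [-0.2, -0.5, -0.3]
grip_width: 0.154
grip_force: 30.0
```

Call:
carry_out --plan '[[[5, 0, 0, -0.0005, 0], [5, 0, 0, -0.001, 0], [5, 0, 0, -0.0015, 0], [5, 0, 0, -0.002, 0], [5, 0, 0, -0.0025, 0], [5, 0, 0, -0.003, 0], [5, 0, 0, -0.003, 0], [5, 0, 0, -0.003, 0], [5, 0, 0, -0.003, 0], [5, 0, 0, -0.003, 0]]]'

```text
t: 19.3
tool_pos: [0.5511, -0.1297, 0.1984]
tool_rot: [0.875, 0.485, -0.0, -0.0]
wrist_force: [0.1, 0.2, -0.5]
grip_width: 0.155
grip_force: 30.0
```

No contact yet, so I'll go down in small steps.

Call:
carry_out --plan '[[[5, 0, 0, -0.0005, 0], [5, 0, 0, -0.001, 0], [5, 0, 0, -0.0015, 0], [5, 0, 0, -0.002, 0], [5, 0, 0, -0.002, 0], [5, 0, 0, -0.002, 0], [5, 0, 0, -0.002, 0], [5, 0, 0, -0.002, 0], [5, 0, 0, -0.002, 0], [5, 0, 0, -0.002, 0]]]'

```text
t: 20.55
tool_pos: [0.5519, -0.1298, 0.198]
tool_rot: [0.875, 0.485, 0.001, 0.001]
wrist_force: [-3.4, 1.4, 18.3]
grip_width: 0.153
grip_force: 30.0
```

Contact with the floor at 18 N. Now up near the mouth, and down again.

Call:
carry_out --plan '[[[5, 0, 0, 0.01, 0], [5, 0, 0, 0.025, 0], [5, 0, 0, 0.04, 0], [5, 0, 0, 0.055, 0], [5, 0, 0, 0.064, 0], [5, 0, 0, 0.067, 0], [5, 0, 0, 0.067, 0], [5, 0, 0, 0.067, 0], [5, 0, 0, 0.067, 0], [5, 0, 0, 0.067, 0]]]'

```text
t: 21.8
tool_pos: [0.5511, -0.1297, 0.2632]
tool_rot: [0.875, 0.485, -0.0, -0.0]
wrist_force: [-0.2, 0.8, -0.5]
grip_width: 0.158
grip_force: 30.0
```

Call:
carry_out --plan '[[[5, 0, 0, -0.015, 0], [5, 0, 0, -0.03, 0], [5, 0, 0, -0.045, 0], [5, 0, 0, -0.055, 0], [5, 0, 0, -0.062, 0], [5, 0, 0, -0.065, 0], [5, 0, 0, -0.066, 0], [5, 0, 0, -0.0668, 0], [5, 0, 0, -0.0668, 0], [5, 0, 0, -0.0668, 0]]]'

```text
t: 23.05
tool_pos: [0.5518, -0.1297, 0.1981]
tool_rot: [0.875, 0.485, 0.001, 0.001]
wrist_force: [-3.2, 0.3, 13.3]
grip_width: 0.153
grip_force: 30.0
```

Call:
carry_out --plan '[[[5, 0, 0, 0.01, 0], [5, 0, 0, 0.03, 0], [5, 0, 0, 0.055, 0], [5, 0, 0, 0.08, 0], [5, 0, 0, 0.105, 0], [5, 0, 0, 0.12, 0], [5, 0, 0, 0.126, 0], [5, 0, 0, 0.126, 0], [5, 0, 0, 0.126, 0], [5, 0, 0, 0.126, 0]]]'

```text
t: 24.3
tool_pos: [0.5509, -0.1297, 0.322]
tool_rot: [0.875, 0.485, -0.0, -0.0]
wrist_force: [0.1, -0.4, -0.5]
grip_width: 0.15
grip_force: 30.0
```

Call:
carry_out --plan '[[[5, -0.001, 0.02, 0, 0], [5, -0.003, 0.06, 0, 0], [5, -0.005, 0.11, 0, 0], [5, -0.008, 0.16, 0, 0], [5, -0.01, 0.21, 0, 0], [5, -0.0125, 0.26, 0, 0], [5, -0.014, 0.295, 0, 0], [5, -0.015, 0.315, 0, 0], [5, -0.0155, 0.324, 0, 0], [5, -0.0155, 0.3255, 0, 0]]]'

```text
t: 25.55
tool_pos: [0.5353, 0.1962, 0.3225]
tool_rot: [0.875, 0.485, -0.0, -0.0]
wrist_force: [0.0, -0.5, -0.9]
grip_width: 0.156
grip_force: 30.0
```

Call:
carry_out --plan '[[[5, 0, 0, 0, 0], [5, 0, 0, 0, 0], [5, 0, 0, 0, 0], [5, 0, 0, -0.01, 0], [5, 0, 0, -0.03, 0], [5, 0, 0, -0.05, 0], [5, 0, 0, -0.07, 0], [5, 0, 0, -0.08, 0], [5, 0, 0, -0.08, 0], [5, 0, 0, -0.08, 0]]]'

```text
t: 26.8
tool_pos: [0.5359, 0.1959, 0.2433]
tool_rot: [0.875, 0.485, 0.0, 0.0]
wrist_force: [-0.4, 0.2, -1.6]
grip_width: 0.152
grip_force: 30.0
```

Run:
```python
from h import *
np.set_printoptions(precision=4,suppress=True)
o=env.get_obs();s=snap('side');a=snap('wrist');print(o['tool_pos'],o['wrist_force'])
S=cam('side');x,y,z=o['tool_pos'];
for n,C,im in(('side',S,s),('wrist',cam('wrist',o),a)):
    u,v=proj(C,(x,y,z-.151+.03));print(n,'pred head mid',u,v)
    u0,v0=int(u)-30,int(v)-30;r=im[v0:v0+60,u0:u0+60].astype(int)
    m=(r.max(2)<50).astype(np.uint8);n_,l,st,ce=cv2.connectedComponentsWithStats(m);i=1+st[1:,4].argmax();print(st[i]+[u0,v0,0,0,0],ce[i]+[u0,v0])
```

```text
[0.5359 0.1959 0.2433] [-0.3885  0.1933 -1.6414]
side pred head mid 274.69595475617285 263.49543634563594
[278 261   3  17  17] [279.8235 269.    ]
wrist pred head mid 278.0675889861144 202.4969772206071
[265 182  28  35 446] [278.4013 194.6883]
```

Call:
carry_out --plan '[[[5, 0, 0, -0.007, 0], [5, 0, 0, -0.014, 0], [5, 0, 0, -0.021, 0], [5, 0, 0, -0.028, 0], [5, 0, 0, -0.034, 0], [5, 0, 0, -0.04, 0], [5, 0, 0, -0.045, 0], [5, 0, 0, -0.05, 0], [5, 0, 0, -0.05, 0], [5, 0, 0, -0.05, 0]]]'

```text
t: 28.15
tool_pos: [0.5357, 0.1958, 0.1928]
tool_rot: [0.875, 0.485, 0.0, -0.0]
wrist_force: [0.1, -0.4, -0.7]
grip_width: 0.15
grip_force: 30.0
```

Call:
carry_out --plan '[[[5, 0, 0, -0.01, 0], [5, 0, 0, -0.02, 0], [5, 0, 0, -0.028, 0], [5, 0, 0, -0.032, 0], [5, 0, 0, -0.034, 0], [5, 0, 0, -0.0345, 0], [5, 0, 0, -0.0345, 0], [5, 0, 0, -0.0345, 0], [5, 0, 0, -0.0345, 0], [5, 0, 0, -0.0345, 0]]]'

```text
t: 29.4
tool_pos: [0.5356, 0.1958, 0.1582]
tool_rot: [0.875, 0.485, -0.0, -0.0]
wrist_force: [-0.5, -0.5, -0.1]
grip_width: 0.152
grip_force: 30.0
```

Free of contact and about 1 mm above the floor. Down to touch, then release and rise.

Call:
carry_out --plan '[[[5, 0, 0, -0.0005, 0], [5, 0, 0, -0.001, 0], [5, 0, 0, -0.0015, 0], [5, 0, 0, -0.0015, 0], [5, 0, 0, -0.0015, 0], [20, 0, 0, -0.0015, 0], [35, 0, 0, -0.0015, 0], [50, 0, 0, -0.0015, 0], [50, 0, 0, -0.0015, 0], [50, 0, 0, -0.0015, 0]]]'

```text
t: 30.65
tool_pos: [0.5356, 0.1958, 0.1566]
tool_rot: [0.875, 0.485, -0.0, -0.0]
wrist_force: [-0.2, -0.1, -0.7]
grip_width: 0.498
grip_force: 0.0
```

Call:
carry_out --plan '[[[50, 0, 0, 0.015, 0], [50, 0, 0, 0.04, 0], [50, 0, 0, 0.07, 0], [50, 0, 0, 0.1, 0], [50, 0, 0, 0.13, 0], [50, 0, 0, 0.15, 0], [50, 0, 0, 0.15, 0], [50, 0, 0, 0.15, 0], [50, 0, 0, 0.15, 0], [50, 0, 0, 0.15, 0]]]'

```text
t: 31.9
tool_pos: [0.5354, 0.1957, 0.3061]
tool_rot: [0.875, 0.485, -0.0, -0.0]
wrist_force: [1.2, 0.3, -0.6]
grip_width: 0.497
grip_force: 0.0
```

Run:
```python
from h import *
np.set_printoptions(precision=4,suppress=True)
o=env.get_obs();s=snap('side');a=snap('wrist');print(o['tool_pos'],o['wrist_force'])
b=cv2.imread('pics/side.png')[:,:,::-1]
def woody(im,y0,y1,x0,x1):
    h=cv2.cvtColor(np.ascontiguousarray(im[y0:y1,x0:x1]),cv2.COLOR_RGB2HSV); return h
# brush: compare start and end patch in side view
print('brush patch diff',np.abs(s[225:312,255:300].astype(int)-b[225:312,255:300]).mean(),'ref',np.abs(s[330:400,20:150].astype(int)-b[330:400,20:150]).mean())
for n,(y0,y1,x0,x1) in dict(tin=(175,230,228,270),jar=(148,185,350,378),driver=(340,420,200,275),turq=(222,302,326,346),small=(262,322,318,334)).items():
    print(n,np.abs(s[y0:y1,x0:x1].astype(int)-b[y0:y1,x0:x1]).mean())
# brush top in wrist
C=cam('wrist',o);u,v=proj(C,(.535,.197,.206));h=cv2.cvtColor(a[int(v)-25:int(v)+25,int(u)-25:int(u)+25],cv2.COLOR_RGB2HSV)
m=((h[...,2]>200)&(h[...,1]>70)).astype(np.uint8);k,l,st,ce=cv2.connectedComponentsWithStats(m);print('pred top',u,v,[(st[i,4],ce[i]+[int(u)-25,int(v)-25]) for i in range(1,k) if st[i,4]>20])
# side view: topmost brush pixel
d=np.abs(s.astype(int)-b).max(2)[215:320,250:305];print('changed px rows/cols',np.argwhere(d>60)[:5]+[215,250],(d>60).sum())
```

```text
[0.5354 0.1957 0.3061] [ 1.1699  0.2763 -0.5567]
brush patch diff 2.9046402724563642 ref 2.087912087912088
tin 3.376911976911977
jar 2.454954954954955
driver 2.143
turq 2.593541666666667
small 2.0538194444444446
pred top 276.8268679952194 208.45368272440513 [(np.int32(1408), array([279.7266, 215.3359]))]
changed px rows/cols [[233 277]] 1
```

The brush stands as before and the bystanders are unmoved. Last, I'll check the pot against the earlier side crop, then hand in.

Run:
```python
from h import *
s=snap('side')
A=cv2.imread('pics/p10.png')[:,:480,::-1];B=cv2.resize(s[90:240,280:400],(480,600),interpolation=2)
g=lambda x:cv2.cvtColor(np.ascontiguousarray(x),cv2.COLOR_RGB2GRAY).astype(np.float32)
p=(slice(355,520),slice(130,350))
print(np.abs(g(A)[p]-g(B)[p]).mean(),cv2.phaseCorrelate(g(A)[355:520,190:310].copy(),g(B)[355:520,190:310].copy()))
d=np.abs(g(A)[p]-g(B)[p]);print(d.max(),env.get_obs()['wrist_force'])
if d.mean()<5: print(env.finish_job())
```

```text
1.6895317 ((0.014192314193998357, -0.030447817769783114), 0.9663569074206882)
18.0 [ 0.03113033  0.95970226 -0.58906227]
the job is handed in; nothing more can be done
None
```

Handed in after about 32 s of robot time: the pot was turned about 35° onto the slats (within about 2.5° and 1 mm of its seat) and scrubbed to the bottom twice, the brush is back down in its tube, and the tin, jar and screwdriver did not move. I saw three feet on the slats, but the fourth was hidden.

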